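Set the spring-closing pipe clamp half open

TASK

Set the spring-closing pipe clamp half open, ready for the next fitting: tip the thrown-back catch over so that it lies on the toothed bar, then push the sprung jaw back by its upright plate and let it return, so that the catch holds it in the middle position, at the first tooth and not the second. Do it all by pushing with the fingertips, gripping and lifting nothing, and leave the loose fittings and tools where they are.

Things in the scene. Friction and masses are not known exactly. Their poses are not given: they have to be found in the camera images.
- clamp: spring-closing pipe clamp bolted to the bench: blue base plate 340 x 190 x 14 mm, fixed jaw at the near end, two guide bars with coil springs, rear bracket, drop catch on the +y side. Origin: centre of the underside, on the bench. x runs from the fixed jaw to the rear bracket (the way the jaw is pushed open), z up. Fixed parts are 62 mm high; catch pillar 88 mm (x -21 to 5, y 78 to 89 mm).
- jaw (a joint): travel of the sprung jaw along the clamp's +x, m: 0 closed, 0.095 end stop. Springs return it: 8 N at 0, 1 N more per 10 mm, plus 1 N friction and 2.5 N per 0.1 m/s. With the catch down, a push past 0.044 drops the stop pin behind the first tooth and the jaw then rests at 0.042 (middle); past about 0.082 it drops behind the second and rests at 0.084 (wide open) until the catch is lifted.
- push_face (a point): centre of the near face of the upright steel push plate on the moving jaw, 90 mm above the bench; axes as the clamp's. Plate 80 mm wide (y), 12 mm thick, 62 to 118 mm above the bench. In front of it lies the jaw's flat deck, 62 mm above the bench and 60 mm long. With the jaw closed it is at x -30, y 0 mm of the clamp.
- push_plate (a point): centre of that push plate, 6 mm behind push_face, halfway through its thickness.
- catch (a joint): angle of the drop catch, rad: 0 when its stop pin lies on the toothed bar (before or behind a tooth; up to 0.25 while riding over one); 2.49 thrown back against its stop, as at the start, leaning 30 deg past upright towards the fixed jaw. It swings freely and falls onto the bar by its weight once pushed past upright (1.97).
- catch_arm (a point): point on the catch's arm 30 mm from its pivot. The pivot axis runs along the clamp's y at x -8, z 78 mm; the arm, in the plane y 63 mm, is 11 mm wide, 9 mm thick and 58 mm long from the pivot: thrown back, its tip is about 127 mm above the bench. Axes: x along the arm away from the pivot, y the pivot axis.
- stop_pin (a point): the catch's steel stop pin, on the arm's centreline 52 mm from the pivot; 8 mm thick, it sticks out 24 mm from there to the side away from the jaw. The toothed bar under it (13 mm wide, top 54 mm above the bench) is carried by the moving jaw; its two teeth are 9 mm high, upright towards the fixed jaw, sloping the other way.
- pipe_stub: short steel pipe stub, 43 mm diameter, 85 mm tall, standing upright on the bench; origin at the centre of its foot
- elbow: brass elbow fitting, legs 37 mm long and 33 mm across, lying flat on the bench; origin under its bend
- tee: brass tee fitting, 74 mm long, 33 mm high, lying flat on the bench; origin under its middle
- union_nut: brass hexagon union nut, 33 mm across, 16 mm high, standing on the clamp's base plate on the side away from the catch; origin at the centre of its underside
- tape_roll: black tape roll, 70 mm diameter, 19 mm high, lying flat on the bench; origin at the centre of its underside
- wrench: open-ended steel wrench, 190 mm long, lying flat on the bench; origin at the middle of its underside
- ball_valve: small brass ball valve with a flat lever, 64 mm long, 54 mm high; origin under its middle

How it is judged:
By the outcome, as a careful person would: the job done as asked, in the order asked, and still so for the second after the job is handed in, with the robot touching nothing.
It also fails if it takes over 48 s, if anything falls off the work surface, if the arm or the gripper's body presses on something with over 40 N, if the wrist force passes 120 N, or if a joint passes its speed limit or range.

ROBOT

A 6-joint arm with a two-finger parallel gripper is mounted at the origin on the work surface. World frame = base frame: x ahead of the robot, y to its left, z up, the work surface at z = 0. Lengths are in m, angles in degrees, forces in N, time in s.
With the tool pointing down it reaches from about 0.275 to 0.975 m from the base axis. Payload 8.4 kg.
Tool frame: the origin (TCP) lies at the very end of the fingers, on their centre line; the grasp point (between the pads) lies 19 mm behind it; z points along the fingers, y is the direction in which the jaws open and shut (so a half turn about z gives the same grasp; the last joint's range is limited). The gripper opens to 92 mm and grips with 3 to 60 N. Pads are 20 mm wide; open, the fingers measure 128 mm over their backs; the gripper's body (75 mm by 189 mm) begins 69 mm behind the grasp point.
Start: joints at [-77.028, 20.225, 93.587, -0, 66.188, -0.138], TCP at [0.142, -0.609, 0.189] pointing down, gripper open.
Joint ranges: [-150.9, 150.9], [-52.94, 120.26], [3.33, 152.33], [-74.26, 254.26], [0, 154.13], [-172.89, 172.89]. Speed limits (degrees/s): [127.2, 127.2, 159.86, 180, 180, 180].

INTERFACE

Orientations are given as a 3x3 rotation matrix whose columns are the frame's x, y, z axes.
In Python, from rig import bot, imaging gives the robot as it stands.
- The arm moves only by the tool carry_out, never from a script. Its argument "plan" is a list of rows, each a list of 5 numbers: the gripper command: -1 is fully open, 1 is shut, values between are in proportion, then the shift along the tool's x, y, z in m, then the turn about the tool's z in degrees. In form: [[hand, dx, dy, dz, yaw], ...]. A call has exactly 10 rows; each row shifts and turns the commanded pose from where the row before left it, along the tool's axes as they then stand; what a row does not reach is not made up. A row lasts 1/12 s, in which the tool goes at most 41.7 mm and 7.16 degrees, less where a joint would pass 70% of its speed; a pose out of reach is approached as far as the arm can. A call with a gripper value outside its range is refused whole. The fingers move at their own pace and stop on an object; "force" is the grip in N (left out, the last holds). Time passes only in rows, so rows that do not move let the fingers close, or fill a call up. It gives the time, the measured TCP pose, the force and the opening at its end, in the units of the state.
- bot.sense(): the state, without advancing time (a new reading comes with each control period).
- imaging.snapshot(name): name is "scene" or "top" or "wrist"; returns (picture, depth): 480x640x3 uint8, red, green, blue; 480x640 float32, m along the optical axis (not along the pixel's ray), 0 where there is no reading.
- imaging.calibration(name): a dict with "intrinsics" (3x3 intrinsics, pixels), "D" ([k1, k2, p1, p2, k3] as OpenCV has them; the pictures are not rectified), "world_from_camera" (4x4, takes a point from camera to world coordinates). Camera axes: x right, y up, looking along -z (the intrinsics and any distortion apply to the point x, -y, -z); pixel columns grow to the right and rows downward; lengths in m; the calibration is good to about 2 mm. A picture is of the moment at which its call begins: read the wrist's pose just before it. calibration takes no time and is no camera call; for the wrist camera it gives the pose at the moment of the call.
- bot.finish_job(): hands the job in, once; it reports no verdict.
The state is a dict: "clock": time; "q": joint angles; "dq": joint speeds; "effort": joint torques, N m; "tcp_pos": TCP position; "ee_rot": TCP orientation; "wrist_force": force on the tool from outside, world axes, zero at the start; "moment": the same for the moment, N m; "width": opening from 0.0 (shut) to 1.0 (fully open).
Only numpy, scipy, OpenCV 4.12 (cv2) and the standard library are available. Lean on these libraries where they do the work, as an engineer would, in place of code of your own. Each camera call takes 0.05 s, during which the arm holds its last target. There are 200 camera calls.

## Working session

There is one attempt and no reset: what is moved stays moved. The work goes in short steps, Python scripts to look and compute and a tool call to move; the robot and the scene stay as the last step left them, time stands still between calls to the robot, and variables do not carry over. Pictures are saved under pics/ and viewed, about 8 in all and at most 12, crops included, and the job is handed in when it is done.

Besides the shell and the picture viewer there is one more tool, called after "Request:" as name(argument=value, ...), one argument or row to a line, values as JSON. carry_out: Moves the arm, as the interface text tells. Its arguments: {"type":"object","properties":{"plan":{"type":"array","items":{"type":"array","items":{"type":"number"}}},"force":{"type":"number"}},"required":["plan"]}

```bash
mkdir -p pics; ls
python3 - <<'E'
from rig import bot, imaging
import cv2,numpy as np
for n in ("scene","top"):
    p,d=imaging.snapshot(n); cv2.imwrite(f"pics/{n}0.png",p[:,:,::-1]); np.save(f"pics/{n}0.npy",d)
    c=imaging.calibration(n); print(n,np.round(c["intrinsics"],1).tolist(),c["D"],np.round(c["world_from_camera"],3).tolist())
s=bot.sense(); print(s["clock"],s["tcp_pos"],np.round(s["ee_rot"],3).tolist(),s["width"],s["wrist_force"])
E
```

```text
pics
scene [[483.1, 0.0, 321.7], [0.0, 483.1, 241.8], [0.0, 0.0, 1.0]] [-0.08536838  0.          0.          0.          0.        ] [[-0.438, -0.632, 0.64, 1.072], [0.899, -0.303, 0.316, 0.243], [-0.005, 0.713, 0.701, 0.608], [0.0, 0.0, 0.0, 1.0]]
top [[463.1, 0.0, 313.3], [0.0, 463.1, 248.4], [0.0, 0.0, 1.0]] [-0.07099089  0.          0.          0.          0.        ] [[0.027, 0.981, -0.192, 0.44], [-1.0, 0.028, 0.004, 0.023], [0.009, 0.192, 0.981, 0.886], [0.0, 0.0, 0.0, 1.0]]
0.1 [ 0.14166043 -0.60823184  0.18813063] [[0.974, 0.227, -0.0], [0.227, -0.974, 0.001], [0.0, -0.001, -1.0]] 0.9989683511919358 [0.26030731 0.86417423 0.1526162 ]
```

View pics/scene0.png

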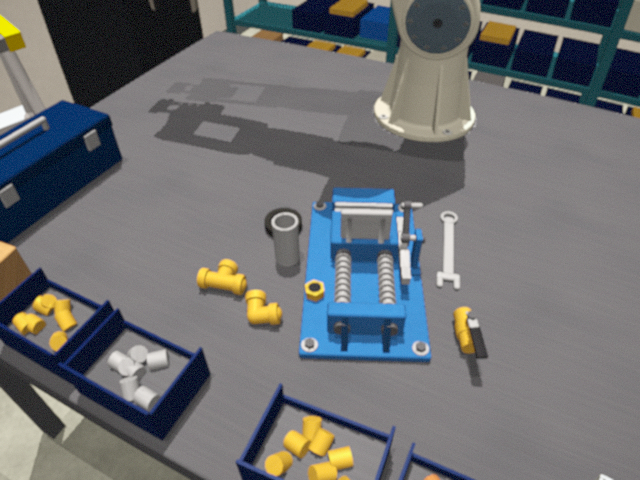

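View pics/top0.png

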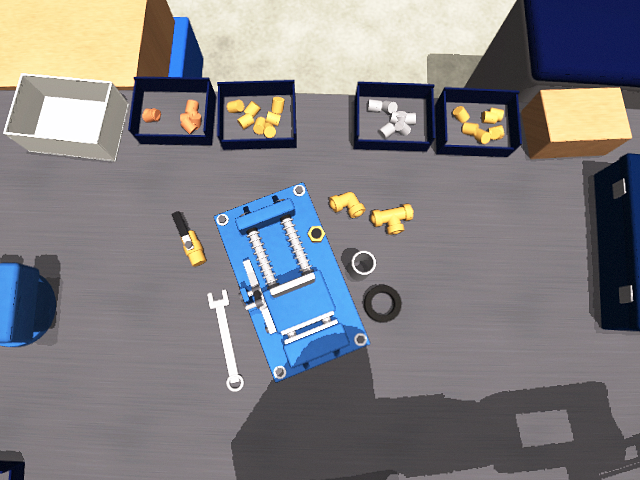

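The top view shows the clamp with its base corners near (215,214), (305,182), (369,345) and (276,381). The push plate is near (293,283) and the catch near (255,290). The clamp's +x points up and slightly left in the image.

```bash
cat > h.py <<'E'
import numpy as np, cv2
from rig import bot, imaging
def cloud(n,d):
    c=imaging.calibration(n); v,u=np.mgrid[0:480,0:640]
    uv=np.stack([u.ravel(),v.ravel()],1).astype(np.float64)[:,None]
    xy=cv2.undistortPoints(uv,c["intrinsics"],np.array(c["D"]))[:,0]
    d=d.ravel(); P=np.stack([xy[:,0]*d,-xy[:,1]*d,-d],1)
    T=np.array(c["world_from_camera"]); W=P@T[:3,:3].T+T[:3,3]; W[d==0]=np.nan
    return W.reshape(480,640,3)
E
python3 - <<'E'
from h import *
W=cloud("top",np.load("pics/top0.npy")); im=cv2.imread("pics/top0.png")
for u,v in [(450,300),(290,200),(320,260),(290,290),(310,300)]: print((u,v),np.round(W[v,u],4))
hsv=cv2.cvtColor(im,cv2.COLOR_BGR2HSV)
m=((hsv[...,0]>95)&(hsv[...,0]<125)&(hsv[...,1]>120)).astype(np.uint8)
m[:150]=0;m[400:]=0;m[:,:200]=0;m[:,400:]=0
m=cv2.morphologyEx(m,cv2.MORPH_CLOSE,np.ones((5,5)))
ok=(m>0)&(np.abs(W[...,2]-.014)<.006)
pts=W[ok][:,:2].astype(np.float32)
r=cv2.minAreaRect(pts); print(r,len(pts))
b=cv2.boxPoints(r); print(np.round(b,4))
s=sorted(r[1]); 
# x axis: long direction with +x world
e=[b[1]-b[0],b[2]-b[1]]; e=max(e,key=np.linalg.norm); e/=np.linalg.norm(e); e*=np.sign(e[0])
o=np.array(r[0]); th=np.degrees(np.arctan2(e[1],e[0])); print("o",o,"yaw",th)
ey=np.array([-e[1],e[0]])
L=np.stack([(W[...,:2]-o)@e,(W[...,:2]-o)@ey,W[...,2]],-1)
for lo,hi in [(.105,.125),(.085,.105)]:
    q=(L[...,2]>lo)&(L[...,2]<hi)&(abs(L[...,0])<.17)&(abs(L[...,1])<.095)
    print(lo,q.sum()); vv,uu=np.nonzero(q)
    k=L[q]; 
    j=abs(k[:,1])<.05; print(" plate",np.round(np.percentile(k[j],[2,50,98],axis=0),4).tolist())
    j=k[:,1]>.05; print(" catch",j.sum(), np.round(np.percentile(k[j],[2,50,98],axis=0),4).tolist() if j.sum() else 0)
np.savez("pics/pose.npz",o=o,e=e)
# rectified close-up from scene
im=cv2.imread("pics/top0.png")[200:360,215:375]; cv2.imwrite("pics/c1.png",cv2.resize(im,(640,640),interpolation=cv2.INTER_CUBIC)[:600])
E
```

```text
(450, 300) [ 0.5196 -0.2471 -0.0027]
(290, 200) [0.6908 0.0656 0.0622]
(320, 260) [0.5883 0.0064 0.0124]
(290, 290) [0.5212 0.0582 0.0909]
(310, 300) [0.5073 0.0233 0.0621]
((0.552241325378418, 0.06376645714044571), (0.3406450152397156, 0.18967024981975555), 23.360624313354492) 8518
[[ 0.3583  0.0833]
 [ 0.4335 -0.0908]
 [ 0.7462  0.0442]
 [ 0.671   0.2184]]
o [0.55224133 0.06376646] yaw 23.360622
0.105 423
 plate [[-0.0307, -0.0381, 0.108], [-0.0255, -0.0007, 0.1171], [-0.019, 0.0375, 0.1205]]
 catch 54 [[-0.0411, 0.0535, 0.1064], [-0.0311, 0.0644, 0.1227], [-0.0205, 0.0853, 0.1249]]
0.085 200
 plate [[-0.0308, -0.0369, 0.0864], [-0.0306, 0.0013, 0.0951], [-0.0302, 0.0362, 0.1048]]
 catch 143 [[-0.0209, 0.0573, 0.0851], [-0.0105, 0.0809, 0.0875], [0.0027, 0.0918, 0.1041]]
```

Pose found: origin (0.552, 0.064), yaw 23.4°. The measured plate (x -30, top 118), pillar (88) and base size (341 x 190) all match the given values. I'm moving to in front of the catch with the fingers shut and tool x along clamp x.

Request:
carry_out(
  plan=[
    [1,0,0,0,-5.1],
    [1,0,0,0,-5.2],
    [1,0.025,-0.023,0,0],
    [1,0.025,-0.023,0,0],
    [1,0.025,-0.023,0,0],
    [1,0.025,-0.023,0,0],
    [1,0.025,-0.023,0,0],
    [1,0.025,-0.023,0,0],
    [1,0.025,-0.023,0,0],
    [1,0.025,-0.023,0,0],
  ],
  force=20,
)

```text
clock: 0.93
tcp_pos: [0.2523, -0.3587, 0.1886]
ee_rot: [[0.918, 0.397, -0.0], [0.397, -0.918, 0.0], [0.0, -0.0, -1.0]]
wrist_force: [0.9, -0.7, -0.1]
width: 0.302
```

Request:
carry_out(
  plan=[
    [1,0.025,-0.023,0,0],
    [1,0.025,-0.023,0,0],
    [1,0.025,-0.023,0,0],
    [1,0.025,-0.023,0,0],
    [1,0.025,-0.023,0,0],
    [1,0.025,-0.023,0,0],
    [1,0.025,-0.023,0,0],
    [1,0.025,-0.023,0,0],
    [1,0.025,-0.023,0,0],
    [1,0,0,0,0],
  ],
)

```text
clock: 1.77
tcp_pos: [0.3781, -0.0767, 0.1889]
ee_rot: [[0.916, 0.401, 0.001], [0.401, -0.916, 0.002], [0.002, -0.001, -1.0]]
wrist_force: [-0.3, -0.0, 0.0]
width: 0.003
```

```bash
cat >> h.py <<'E'
def loc():
    s=bot.sense(); z=np.load("pics/pose.npz"); o,e=z["o"],z["e"]; ey=np.array([-e[1],e[0]])
    R=np.array(s["ee_rot"]); d=s["tcp_pos"][:2]-o; f=s["wrist_force"]
    print("t",s["clock"],"clamp xyz mm",np.round([d@e*1e3,d@ey*1e3,s["tcp_pos"][2]*1e3],1),"yaw",np.degrees(np.arctan2(R[1,0],R[0,0])),"F clamp",np.round([f[:2]@e,f[:2]@ey,f[2]],1),"w",s["width"])
E
python3 -c "
from h import *
loc()"
```

```text
t 1.7667 clamp xyz mm [-215.5  -60.   188.9] yaw 23.631070058542768 F clamp [-0.3  0.1  0. ] w 0.002848699497863292
```

Request:
carry_out(
  plan=[
    [1,0.02,-0.018,0,0],
    [1,0.02,-0.018,0,0],
    [1,0.02,-0.018,0,0],
    [1,0.02,-0.018,0,0],
    [1,0.02,-0.018,0,0],
    [1,0.02,-0.019,0,0],
    [1,0.02,-0.019,0.02,0],
    [1,0,0,0.032,0],
    [1,0,0,0.032,0],
    [1,0,0,0,0],
  ],
)

```text
clock: 2.6
tcp_pos: [0.45, 0.0913, 0.1]
ee_rot: [[0.917, 0.398, -0.009], [0.398, -0.917, -0.002], [-0.009, -0.002, -1.0]]
wrist_force: [-1.2, -0.5, -0.5]
width: 0.005
```

```bash
python3 -c "
from h import *
loc()
p,d=imaging.snapshot('scene'); cv2.imwrite('pics/s1.png',cv2.resize(p[160:340,280:480,::-1],None,fx=3,fy=3))"
```

```text
t 2.6 clamp xyz mm [-82.9  65.8 100. ] yaw 23.466848986724475 F clamp [-1.4 -0.  -0.5] w 0.004580597604414584
```

View pics/s1.png

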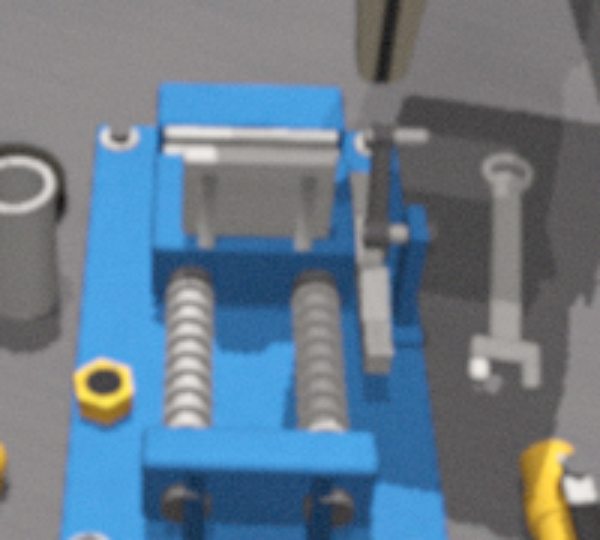

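The fingertips (crop 385,70) are in line with the thrown-back catch (380,130–240), so I can push.

Request:
carry_out(
  plan=[
    [1,0.014,0,-0.005,0],
    [1,0.01,0,0,0],
    [1,0.007,0,0,0],
    [1,0.006,0,0,0],
    [1,0.006,0,0,0],
    [1,0.006,0,0,0],
    [1,0.006,0,0,0],
    [1,0.006,0,0,0],
    [1,0.006,0,0,0],
    [1,0.006,0,0,0],
  ],
)

```text
clock: 3.48
tcp_pos: [0.5215, 0.1213, 0.1097]
ee_rot: [[0.918, 0.397, -0.0], [0.397, -0.918, -0.0], [-0.0, -0.0, -1.0]]
wrist_force: [-0.3, -0.9, -0.2]
width: 0.006
```

Request:
carry_out(
  plan=[
    [1,0.006,0,0,0],
    [1,0.006,0,0,0],
    [1,0.004,0,0,0],
    [1,0,0,0,0],
    [1,0,0,0,0],
    [1,-0.02,0,0,0],
    [1,-0.03,0,0,0],
    [1,-0.03,0,-0.02,0],
    [1,0,0,-0.03,0],
    [1,0,0,0,0],
  ],
)

```text
clock: 4.32
tcp_pos: [0.463, 0.0954, 0.1638]
ee_rot: [[0.918, 0.397, 0.005], [0.397, -0.918, 0.001], [0.005, 0.001, -1.0]]
wrist_force: [0.9, 0.1, 1.2]
width: 0.007
```

```bash
python3 -c "
from h import *
loc()
p,d=imaging.snapshot('scene'); cv2.imwrite('pics/s2.png',cv2.resize(p[160:340,280:480,::-1],None,fx=3,fy=3))"
```

```text
t 4.3167 clamp xyz mm [-69.4  64.5 163.8] yaw 23.38108545739583 F clamp [ 0.9 -0.2  1.2] w 0.006936473443444508
```

View pics/s2.png

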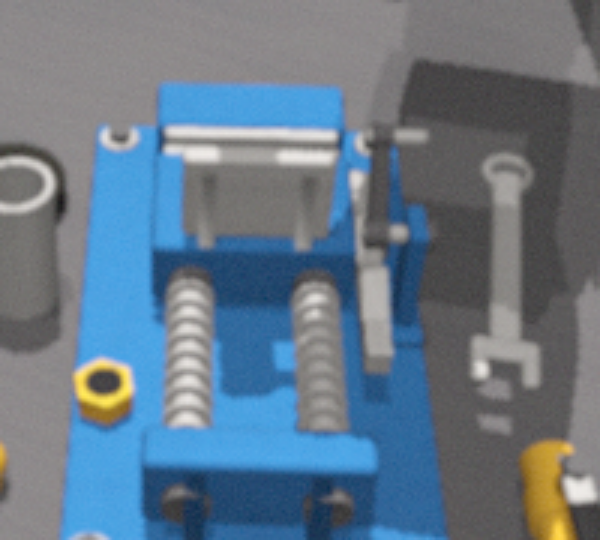

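The picture still shows the pin at crop (410,133), as before, so the catch seems to be thrown back still. I'll check it in depth.

```bash
cat >> h.py <<'E'
def clampcloud(n):
    p,d=imaging.snapshot(n); W=cloud(n,d); z=np.load("pics/pose.npz"); o,e=z["o"],z["e"]; ey=np.array([-e[1],e[0]])
    return p,np.stack([(W[...,:2]-o)@e,(W[...,:2]-o)@ey,W[...,2]],-1)*1e3
E
python3 - <<'E'
from h import *
for n in ("scene","top"):
    p,L=clampcloud(n)
    for y in ((52,70),(70,95)):
        q=(L[...,1]>y[0])&(L[...,1]<y[1])&(abs(L[...,0])<70)&(L[...,2]>45)&(L[...,2]<150)
        k=L[q]; print(n,y,q.sum())
        for x in range(-70,70,10):
            j=k[(k[:,0]>=x)&(k[:,0]<x+10)]
            if len(j): print("  x",x,len(j),"z",np.round(np.percentile(j[:,2],[5,50,95])),"y",np.round(np.percentile(j[:,1],[5,95])))
cv2.imwrite('pics/t2.png',cv2.resize(p[220:380,190:400,::-1],None,fx=3.5,fy=3.5))
E
```

```text
scene (52, 70) 842
  x -70 30 z [53. 55. 63.] y [53. 65.]
  x -60 23 z [54. 55. 62.] y [53. 62.]
  x -50 12 z [54. 55. 64.] y [52. 62.]
  x -40 47 z [ 59. 126. 131.] y [53. 68.]
  x -30 125 z [ 60. 119. 129.] y [55. 68.]
  x -20 140 z [ 55.  97. 110.] y [54. 68.]
  x -10 115 z [51. 85. 93.] y [54. 68.]
  x 0 70 z [58. 76. 86.] y [56. 68.]
  x 10 59 z [54. 61. 64.] y [56. 68.]
  x 20 63 z [46. 57. 61.] y [56. 69.]
  x 30 48 z [53. 54. 57.] y [56. 69.]
  x 40 48 z [48. 54. 56.] y [56. 68.]
  x 50 62 z [47. 53. 56.] y [56. 68.]
scene (70, 95) 360
  x -40 17 z [125. 127. 129.] y [72. 86.]
  x -30 38 z [ 48. 125. 128.] y [71. 84.]
  x -20 37 z [49. 88. 90.] y [78. 87.]
  x -10 99 z [54. 84. 89.] y [71. 92.]
  x 0 169 z [48. 73. 88.] y [78. 90.]
top (52, 70) 0
top (70, 95) 0
```

View pics/t2.png

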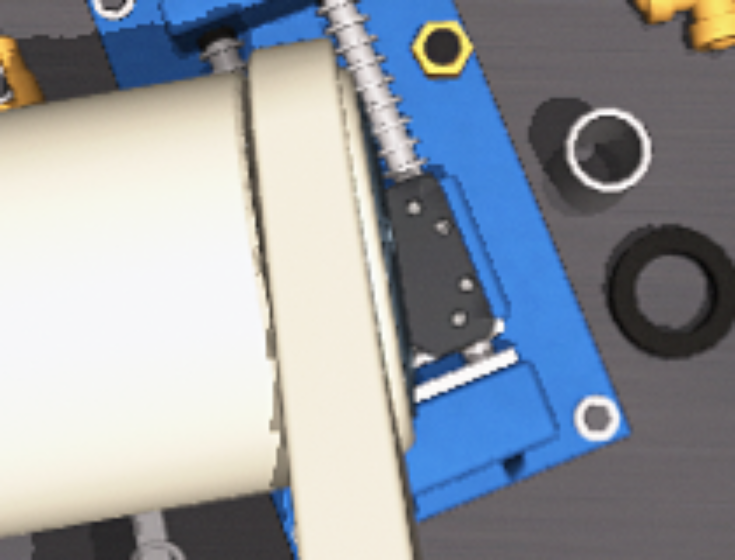

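The depth agrees: the tip is at z≈127, x≈-35, so the catch is still thrown back. I'll repeat the push and look with the fingers still forward.

Request:
carry_out(
  plan=[
    [1,-0.01,0,0.02,0],
    [1,0,0,0.02,0],
    [1,0,0,0.02,0],
    [1,0,0,0,0],
    [1,0,0,0,0],
    [1,0,0,0,0],
    [1,0.008,0,0,0],
    [1,0.008,0,0,0],
    [1,0.008,0,0,0],
    [1,0.008,0,0,0],
  ],
)

```text
clock: 5.3
tcp_pos: [0.4841, 0.1049, 0.1005]
ee_rot: [[0.918, 0.397, 0.002], [0.397, -0.918, 0.0], [0.002, 0.0, -1.0]]
wrist_force: [0.0, 0.5, 0.5]
width: 0.004
```

Request:
carry_out(
  plan=[
    [1,0.006,0,0,0],
    [1,0.006,0,0,0],
    [1,0.006,0,0,0],
    [1,0.006,0,0,0],
    [1,0.006,0,0,0],
    [1,0.006,0,0,0],
    [1,0,0,0,0],
    [1,0,0,0,0],
    [1,0,0,0,0],
    [1,0,0,0,0],
  ],
)

```text
clock: 6.13
tcp_pos: [0.515, 0.1185, 0.0995]
ee_rot: [[0.918, 0.397, -0.001], [0.397, -0.918, -0.0], [-0.001, -0.0, -1.0]]
wrist_force: [0.0, -0.1, 0.0]
width: 0.006
```

```bash
python3 -c "
from h import *
loc()
p,d=imaging.snapshot('scene'); cv2.imwrite('pics/s3.png',cv2.resize(p[140:320,280:480,::-1],None,fx=3,fy=3))"
```

```text
t 6.1333 clamp xyz mm [-12.4  65.   99.5] yaw 23.405057355627918 F clamp [-0.  -0.1  0. ] w 0.005614484885116262
```

View pics/s3.png

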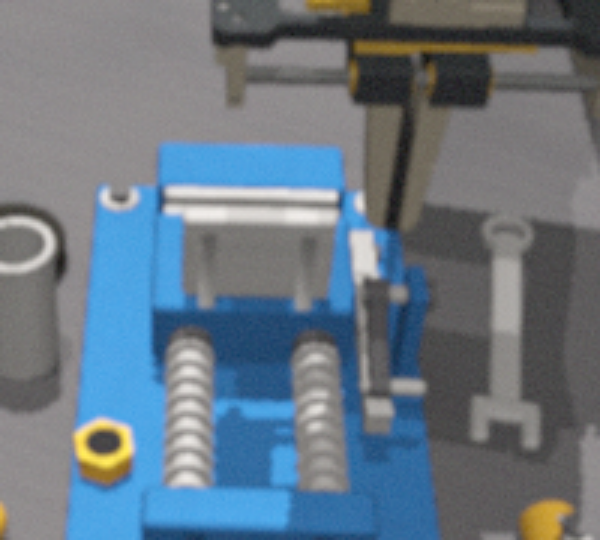

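The catch now lies forward on the bar, with its pin at crop (405,387). I'm lifting straight up, then moving over the deck in front of the push plate.

Request:
carry_out(
  plan=[
    [1,0,0,-0.015,0],
    [1,0,0,-0.025,0],
    [1,0,0,-0.025,0],
    [1,-0.01,0,-0.01,0],
    [1,-0.012,0.015,0,0],
    [1,-0.012,0.025,0,0],
    [1,-0.012,0.025,0,0],
    [1,0,0,0,0],
    [1,0,0,0,0],
    [1,0,0,0,0],
  ],
)

```text
clock: 7.02
tcp_pos: [0.4991, 0.041, 0.1748]
ee_rot: [[0.918, 0.396, 0.0], [0.396, -0.918, 0.0], [0.0, -0.0, -1.0]]
wrist_force: [-0.2, 0.6, -0.4]
width: 0.003
```

```bash
python3 -c "
from h import *
loc()
p,L=clampcloud('scene')
q=(L[...,1]>70)&(L[...,1]<95)&(abs(L[...,0])<70)&(L[...,2]>40)&(L[...,2]<150)
k=L[q]
for x in range(-50,70,10):
    j=k[(k[:,0]>=x)&(k[:,0]<x+10)]
    if len(j): print(x,len(j),np.round(np.percentile(j[:,2],[5,50,95])))
q=(abs(L[...,1])<35)&(L[...,2]>100)&(L[...,2]<122)&(abs(L[...,0])<90); k=L[q]; print(q.sum(),np.percentile(k[:,0],[5,50,95]))
"
```

```text
t 7.0167 clamp xyz mm [-57.8   0.2 174.8] yaw 23.358607864448167 F clamp [ 0.1  0.6 -0.4] w 0.002588035869644239
-30 1 [50. 50. 50.]
-20 39 [47. 87. 90.]
-10 97 [48. 83. 90.]
0 179 [44. 71. 89.]
30 4 [60. 61. 62.]
40 54 [56. 61. 63.]
607 [-24.4194604  -16.75598906 -14.51140458]
```

The catch stayed down (pin top at x≈40–45, z≈61). I'm descending in front of the plate, then pushing to about 60 mm of jaw travel.

Request:
carry_out(
  plan=[
    [1,0,0,0.03,0],
    [1,0,0,0.03,0],
    [1,0,0,0.027,0],
    [1,0,0,0,0],
    [1,0,0,0,0],
    [1,0,0,0,0],
    [1,0.006,0,0,0],
    [1,0.006,0,0,0],
    [1,0.006,0,0,0],
    [1,0.006,0,0,0],
  ],
)

```text
clock: 7.9
tcp_pos: [0.5206, 0.05, 0.0884]
ee_rot: [[0.917, 0.398, -0.002], [0.398, -0.917, -0.001], [-0.003, 0.0, -1.0]]
wrist_force: [-9.6, -5.4, 7.6]
width: 0.004
```

Request:
carry_out(
  plan=[
    [1,0.005,0,0,0],
    [1,0.005,0,0,0],
    [1,0.005,0,0,0],
    [1,0.005,0,0,0],
    [1,0.005,0,0,0],
    [1,0.005,0,0,0],
    [1,0,0,0,0],
    [1,0,0,0,0],
    [1,0,0,0,0],
    [1,0,0,0,0],
  ],
)

```text
clock: 8.73
tcp_pos: [0.5465, 0.0614, 0.0879]
ee_rot: [[0.918, 0.398, -0.005], [0.398, -0.918, -0.002], [-0.005, -0.0, -1.0]]
wrist_force: [-9.2, -5.2, 8.1]
width: 0.003
```

```bash
cat >> h.py <<'E'
def plate(L):
    q=(L[...,1]>22)&(L[...,1]<38)&(L[...,2]>114)&(L[...,2]<122)&(abs(L[...,0])<90); k=L[q]; print("plate top x",q.sum(),np.percentile(k[:,0],[5,50,95]))
def pin(L):
    q=(L[...,1]>72)&(L[...,1]<95)&(L[...,0]>15)&(L[...,0]<70)&(L[...,2]>50)&(L[...,2]<150); k=L[q]; print("pin",q.sum(),np.percentile(k,[5,50,95],axis=0).round().tolist())
E
python3 -c "
from h import *
loc()
p,L=clampcloud('scene');plate(L);pin(L)
"
```

```text
t 8.7333 clamp xyz mm [-6.2  0.1 87.9] yaw 23.425368464973 F clamp [-10.5  -1.2   8.1] w 0.002704651857240716
plate top x 71 [ 6.25721507 12.15061918 15.65163669]
pin 47 [[43.0, 72.0, 65.0], [47.0, 79.0, 69.0], [49.0, 85.0, 71.0]]
```

Request:
carry_out(
  plan=[
    [1,0.005,0,0,0],
    [1,0.005,0,0,0],
    [1,0.005,0,0,0],
    [1,0.005,0,0,0],
    [1,0.004,0,0,0],
    [1,0,0,0,0],
    [1,0,0,0,0],
    [1,0,0,0,0],
    [1,0,0,0,0],
    [1,0,0,0,0],
  ],
)

```text
clock: 9.62
tcp_pos: [0.5677, 0.0706, 0.0877]
ee_rot: [[0.918, 0.398, -0.006], [0.398, -0.918, -0.002], [-0.007, -0.001, -1.0]]
wrist_force: [-11.4, -6.6, 7.1]
width: 0.007
```

```bash
python3 -c "
from h import *
loc()
p,L=clampcloud('scene');plate(L);pin(L)
"
```

```text
t 9.6167 clamp xyz mm [16.9  0.2 87.7] yaw 23.42651652794193 F clamp [-13.1  -1.6   7.1] w 0.007259897675582143
plate top x 77 [29.65320322 35.58301939 39.23444106]
pin 46 [[40.0, 73.0, 59.0], [44.0, 79.0, 62.0], [47.0, 85.0, 64.0]]
```

Jaw travel is about 58 mm and the pin has dropped behind the first tooth. I'm backing off gently.

Request:
carry_out(
  plan=[
    [1,-0.003,0,0,0],
    [1,-0.004,0,0,0],
    [1,-0.004,0,0,0],
    [1,-0.004,0,0,0],
    [1,-0.004,0,0,0],
    [1,-0.006,0,0,0],
    [1,-0.008,0,0,0],
    [1,-0.008,0,0,0],
    [1,0,0,0,0],
    [1,0,0,0,0],
  ],
)

```text
clock: 10.5
tcp_pos: [0.5328, 0.0553, 0.0879]
ee_rot: [[0.918, 0.397, 0.0], [0.397, -0.918, 0.0], [0.0, 0.0, -1.0]]
wrist_force: [0.1, 0.3, -0.0]
width: 0.004
```

Request:
carry_out(
  plan=[
    [1,0,0,-0.02,0],
    [1,0,0,-0.03,0],
    [1,0,0,-0.03,0],
    [1,0,0,-0.02,0],
    [1,-0.03,0,0,0],
    [1,-0.03,0,0,0],
    [1,-0.03,0,0,0],
    [1,-0.03,0,0,0],
    [1,0,0,0,0],
    [1,0,0,0,0],
  ],
)

```text
clock: 11.33
tcp_pos: [0.4227, 0.0075, 0.1882]
ee_rot: [[0.918, 0.396, 0.001], [0.396, -0.918, 0.0], [0.001, 0.0, -1.0]]
wrist_force: [0.2, -0.1, -0.1]
width: 0.003
```

```bash
python3 -c "
from h import *
loc()
p,L=clampcloud('scene');plate(L);pin(L)
cv2.imwrite('pics/s4.png',cv2.resize(p[140:360,190:500,::-1],None,fx=2.5,fy=2.5))"
```

```text
t 11.3333 clamp xyz mm [-141.2   -0.3  188.2] yaw 23.35366057401314 F clamp [ 0.2 -0.1 -0.1] w 0.0027074697339117015
plate top x 70 [16.96988256 22.8122698  25.90349869]
pin 52 [[29.0, 73.0, 53.0], [44.0, 78.0, 61.0], [46.0, 85.0, 63.0]]
```

View pics/s4.png

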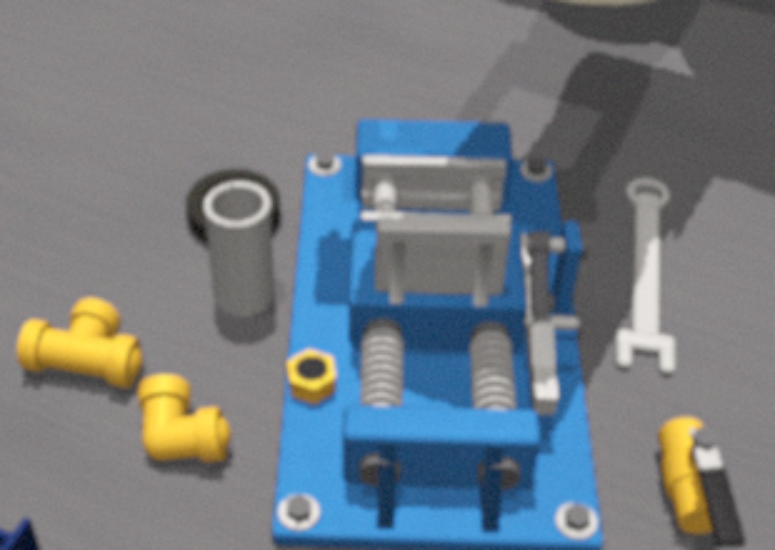

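The jaw is half open, with the gap between the jaws visible. The catch lies on the bar with its pin at (565,322), and the loose parts have not moved. I'm handing it in.

```bash
python3 -c "
from h import *
p,L=clampcloud('scene');plate(L)
print(bot.finish_job())"
```

```text
plate top x 66 [16.80282635 22.70465978 25.84365017]
the job is handed in; nothing more can be done
None
```

The clamp is set half open: the catch lies on the toothed bar and holds the jaw at the first tooth. I handed the job in at about 11.4 s. Everything was done by pushing with the shut fingertips.

- **Catch:** The first push failed. After I backed off, the camera and the depth both showed the catch still thrown back; I don't know why. I pushed again and it fell onto the bar, with its pin at x ≈ 44 mm.
- **Jaw:** I pushed the plate to about 58 mm of travel. The pin had dropped behind the first tooth, well short of the second at 82 mm, and I then let the jaw return slowly.

**Last checks:**
- **Position:** The plate settled about 13 mm back from its furthest point, at roughly 45 mm of travel, and measured the same in two pictures. The nominal middle position is 42 mm, so the difference is within my depth-measuring error.
- **Catch and fingers:** The pin is down and the fingers are clear, with wrist force near zero.
- **Loose parts:** The fittings and tools look unmoved in the last picture; I judged this by eye and did not measure it.

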